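# Thread the return spring onto the lathe's clamp rod

### The job

Fit the steel compression spring onto the upright clamp rod: lower it over the rod end with the tang end down, and whenever the tang snags on one of the two notched collars press only lightly and twist the spring a little, rather than forcing it, until it slips through. Leave the spring fully home on its seat, upright and let go, and leave the wooden knob, the brass bush and the yellow tin where they are.

Things in the scene. Friction and masses are not known exactly. Their poses are not given: they have to be found in the camera images.
- spring_grip (a point): Loose steel compression spring, standing upright, tang end down: 44 mm outside, 38 mm inside, wire 3 mm, 67.5 mm tall, 0.1 kg. Point: on its axis, 60 mm above its underside, in the closed top coils (57 to 67.5 mm up) by which it is gripped. z up; x points to the side of the tang, marked by blue paint on the top coils. Gives 1.1 mm per N pressed, 30 mm at most; over 18 N spoils it.
- spring_foot (a point): Centre of the spring's underside (when not compressed), axes as spring_grip. Inside the bottom coil, on the +x side, a tang (bent-in wire end, 3 mm square) reaches in to 11 mm from the axis, 1 to 4 mm above the underside. Twisted against a resistance, the tang end lags by about 0.005 rad per 0.01 N m.
- seat (a point): Centre of the flat round seat, 60 mm across, 30 mm above the bench, on a grey clamp base 110 x 80 x 20 mm fixed to the bench. The spring's underside must rest on it (spring_grip then 60 mm above it). z up along the rod; x points to the yellow mark on the base. The steel rod on it is 18 mm across, 78 mm high above the seat, bevelled at its end.
- upper_collar (a point): Centre of the top face of the upper brass collar on the rod, 56 mm above the seat: 33 mm across, 6 mm thick, does not turn. It has one notch, 5 mm wide, open to the outside and as deep as the rod, that lets the tang through. The notch lies within 0.55 rad either side of the yellow mark's direction; this point's axes are those of seat and do not show it.
- lower_collar (a point): Centre of the top face of the lower collar, 14 mm above the seat, same size and notch. Its notch lies 0.35 to 1.05 rad clockwise (seen from above) of the upper notch; this point's axes are those of seat and do not show it. Between the collars, and below the lower one, the tang turns freely.
- knob_blank_mid (a point): Turned wooden knob, 42 mm across and 35 mm high, loose, leave alone; centre.
- bush_mid (a point): Brass bushing blank, 44 mm across and 22 mm high, loose, leave alone; centre.
- wax_tin: Yellow tin, 72 mm across and 45 mm high, loose, leave alone; centre of underside.
There are look-alikes about, which are no part of the job. What is shaped like the part that bears seat but orange or pink is not meant.

How it is judged:
By the outcome, as a careful person would: the job done as asked, in the order asked, and still so for the second after the job is handed in, with the robot touching nothing.
It also fails if it takes over 64 s, if anything falls off the work surface, if the arm or the gripper's body presses on something with over 40 N, if the wrist force passes 120 N, or if a joint passes its speed limit or range.

### The arm

A 6-joint arm with a two-finger parallel gripper is mounted at the origin on the work surface. World frame = base frame: x ahead of the robot, y to its left, z up, the work surface at z = 0. Lengths are in m, angles in rad, forces in N, time in s.
With the tool pointing down it reaches from about 0.275 to 0.75 m from the base axis. Payload 10.2 kg.
Tool frame: the origin (TCP) lies at the very end of the fingers, on their centre line; the grasp point (between the pads) lies 19 mm behind it; z points along the fingers, y is the line along which they close (so a half turn about z gives the same grasp; the last joint's range is limited). The gripper opens to 85 mm and grips with 20 to 120 N. Pads are 22 mm wide; open, the fingers measure 114 mm over their backs; the gripper's body (76 mm by 85 mm) begins 54 mm behind the grasp point. The pads swing forward as they close: fully open they stand 13 mm farther back than shut.
Start: joints at [-1.514, 0.313, 1.498, -0, 1.331, -0.223], TCP at [0.145, -0.505, 0.231] pointing down, gripper open.
Joint ranges: [-2.94, 2.94], [-0.97, 2.17], [0.19, 2.56], [-1.23, 4.37], [0.02, 3.11], [-2.88, 2.88]. Speed limits (rad/s): [2.39, 2.39, 3.01, 3.14, 3.14, 3.14].

### API

Orientations are given as a unit quaternion [w, x, y, z].
In Python, from rig import arm, vision, ticket gives the robot as it stands.
- The arm moves only by the tool send_rows, never from a script. Its argument "plan" is one flat list of numbers, 7 for each row, row after row: the opening, from 0 (shut) to 1 (fully open), then the shift along the tool's x, y, z in mm, then the turn, a rotation vector about the tool's x, y, z in degrees. A call has exactly 8 rows; each row shifts and turns the commanded pose from where the row before left it, along the tool's axes as they then stand; what a row does not reach is not made up. A row lasts 1/12 s, in which the tool goes at most 41.7 mm and 7.16 degrees, less where a joint would pass 70% of its speed; a pose out of reach is approached as far as the arm can. A call is refused whole if a number of a shift passes 41.7 or a number of a turn 7.16, either way. A call with a gripper value outside its range is refused whole. The fingers move at their own pace and stop on an object; "force" is the grip in N (left out, the last holds). Time passes only in rows, so rows that do not move let the fingers close, or fill a call up. It gives the time, the measured TCP pose, the force, the opening and the grip force at its end, in the units of the state.
- arm.sense(): the state, without advancing time (a new reading comes with each control period).
- vision.camera(name): name is "scene" or "top"; returns (picture, depth): 480x640x3 uint8, blue, green, red; 480x640 float32, m along the optical axis (not along the pixel's ray), 0 where there is no reading.
- vision.camera_params(name): a dict with "K" (3x3 intrinsics, pixels), "origin" and "attitude" of the camera in the world. Camera axes: x right, y down, z forward; pixel columns grow to the right and rows downward; lengths in m; the calibration is good to about 2 mm. A picture is of the moment at which its call begins. camera_params takes no time and is no camera call.
- ticket.close_job(): hands the job in; it is judged then, once.
The state is a dict: "time_s": time; "joint_positions": joint angles; "qd": joint speeds; "joint_efforts": joint torques, N m; "eef_pos": TCP position; "orientation": TCP orientation; "wrist_force": force on the tool from outside, world axes, zero at the start; "ft_torque": the same for the moment, N m; "finger_gap": opening from 0.0 (shut) to 1.0 (fully open); "grip_force": force on a finger pad.
Only numpy, scipy, OpenCV 4.12 (cv2) and the standard library are available. Lean on these libraries where they do the work, as an engineer would, in place of code of your own. Each camera call takes 0.05 s, during which the arm holds its last target. There are 200 camera calls.

## Working session

There is one attempt and no reset: what is moved stays moved. The work goes in short steps, Python scripts to look and compute and a tool call to move; the robot and the scene stay as the last step left them, time stands still between calls to the robot, and variables do not carry over. Pictures are saved under pics/ and viewed, at most 10 in all, crops included, and the job is handed in when it is done.

Besides the shell and the picture viewer there is one more tool, called after ">>>" by a JSON object that holds its "name" and its "arguments". send_rows: Moves the arm, as the interface text tells. Its arguments: {"type":"object","properties":{"plan":{"type":"array"},"force":{"type":"number"}},"required":["plan"]}

```bash
mkdir -p pics
cat > h.py <<'E'
import numpy as np,cv2
from rig import arm,vision,ticket
from scipy.spatial.transform import Rotation as R
def cam(n):
    p,d=vision.camera(n); c=vision.camera_params(n); return p,d,c
def rot(c):
    a=np.array(c['attitude'],float)
    return a if a.shape==(3,3) else R.from_quat(a[[1,2,3,0]]).as_matrix()
def pts(d,c):
    K=np.array(c['K']); v,u=np.indices(d.shape)
    P=np.stack([(u-K[0,2])/K[0,0]*d,(v-K[1,2])/K[1,1]*d,d],-1)
    return P@rot(c).T+np.array(c['origin'])
def save(n,p,d,f): cv2.imwrite(f'pics/{f}.png',p); np.save(f'pics/{f}.npy',d)
E
python3 - <<'E'
from h import *
for n in('scene','top'):
    p,d,c=cam(n); save(n,p,d,n+'0'); print(c)
s=arm.sense();print(s)
E
```

```text
{'K': array([[512.89010515,   0.        , 323.24939011],
       [  0.        , 512.89010515, 234.92787443],
       [  0.        ,   0.        ,   1.        ]]), 'origin': array([1.05129478, 0.10610451, 0.76774166]), 'attitude': array([-0.20424744,  0.57128659,  0.75292941, -0.25497435])}
{'K': array([[479.11106946,   0.        , 319.32838763],
       [  0.        , 479.11106946, 241.77398504],
       [  0.        ,   0.        ,   1.        ]]), 'origin': array([ 0.45718117, -0.02074897,  0.96872529]), 'attitude': array([-0.02400777,  0.70706924, -0.70634621,  0.02348961])}
{'time_s': 0.1, 'joint_positions': array([-1.51440724e+00,  3.13385745e-01,  1.49834797e+00, -2.73915898e-05,
        1.33103614e+00, -2.23397534e-01]), 'qd': array([ 0.00251342, -0.00044674, -0.00191463, -0.00060789, -0.00105042,
       -0.00070072]), 'joint_efforts': array([ 2.22411094e-03, -4.12900758e+01, -2.60142964e+01, -1.58519551e-04,
        3.04607922e-03,  1.07996496e-05]), 'eef_pos': array([ 0.14494829, -0.50434876,  0.23080151]), 'orientation': array([-5.87656485e-04,  9.90230252e-01,  1.39440674e-01,  3.58375532e-05]), 'wrist_force': array([-0.49462015,  0.15042152,  0.40086819]), 'ft_torque': array([ 0.05104205,  0.02347544, -0.05729743]), 'grip_force': 0.0, 'finger_gap': 1.0016854650897786}
```

View pics/scene0.png

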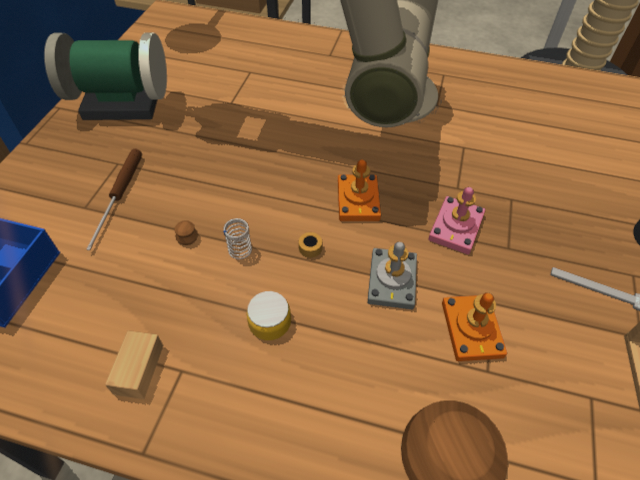

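View pics/top0.png

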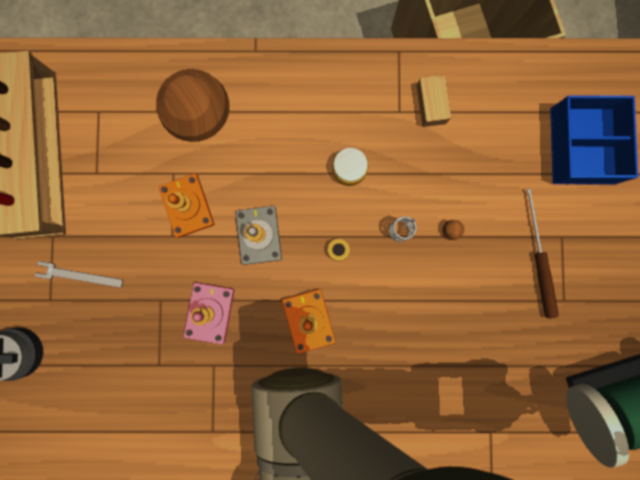

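The spring stands at scene (238,238) / top (402,228) with the knob, bush (311,245) and tin nearby. The grey base is at scene (393,275) / top (258,235), and the orange and pink ones are decoys. Next is a close crop plus measurements.

Run:
```python
from h import *
S=cv2.imread('pics/scene0.png');T=cv2.imread('pics/top0.png')
def z(i,u,v,w,h): return cv2.resize(i[v:v+h,u:u+w],(400,300),interpolation=cv2.INTER_CUBIC)
m=np.vstack([np.hstack([z(S,205,205,80,60),z(S,345,230,108,81)]),np.hstack([z(T,372,204,64,48),z(T,218,199,84,63)])])
cv2.imwrite('pics/crop1.png',m)
for n,I in(('scene',S),('top',T)):
    d=np.load(f'pics/{n}0.npy');c=vision.camera_params(n);P=pts(d,c)
    np.save(f'pics/{n}P.npy',P)
    if n=='top':
        for nm,(u0,u1,v0,v1) in dict(spring=(385,420,212,245),base=(232,284,203,267)).items():
            Q=P[v0:v1,u0:u1].reshape(-1,3)
            for lo,hi in((.015,.025),(.025,.034),(.034,.08),(.08,.12),(.05,.075)):
                q=Q[(Q[:,2]>lo)&(Q[:,2]<hi)]
                if len(q): print(nm,lo,hi,len(q),q.mean(0).round(4),q.min(0).round(3),q.max(0).round(3))
        for nm,uv in dict(bush=(338,249),knob=(453,229),tin=(350,163)).items(): print(nm,P[uv[1],uv[0]].round(3))
    hsv=cv2.cvtColor(I,cv2.COLOR_BGR2HSV)
```

```text
spring 0.015 0.025 35 [ 0.5456 -0.1804  0.0205] [ 0.525 -0.202  0.015] [ 0.565 -0.162  0.025]
spring 0.025 0.034 29 [ 0.5421 -0.1802  0.0295] [ 0.526 -0.201  0.026] [ 0.565 -0.161  0.034]
spring 0.034 0.08 227 [ 0.5468 -0.1831  0.0573] [ 0.525 -0.203  0.034] [ 0.567 -0.16   0.071]
spring 0.05 0.075 165 [ 0.5463 -0.1824  0.0634] [ 0.525 -0.203  0.05 ] [ 0.567 -0.16   0.071]
base 0.015 0.025 1396 [0.5346 0.1007 0.0205] [0.477 0.056 0.015] [0.595 0.146 0.025]
base 0.025 0.034 493 [0.5342 0.0988 0.0298] [0.485 0.061 0.025] [0.59  0.141 0.034]
base 0.034 0.08 59 [0.5324 0.0919 0.0433] [0.518 0.074 0.034] [0.565 0.116 0.079]
base 0.08 0.12 247 [0.5344 0.1007 0.0929] [0.52  0.086 0.083] [0.552 0.118 0.112]
bush [ 0.506 -0.057  0.027]
knob [ 0.545 -0.281  0.035]
tin [ 0.674 -0.08   0.044]
```

View pics/crop1.png

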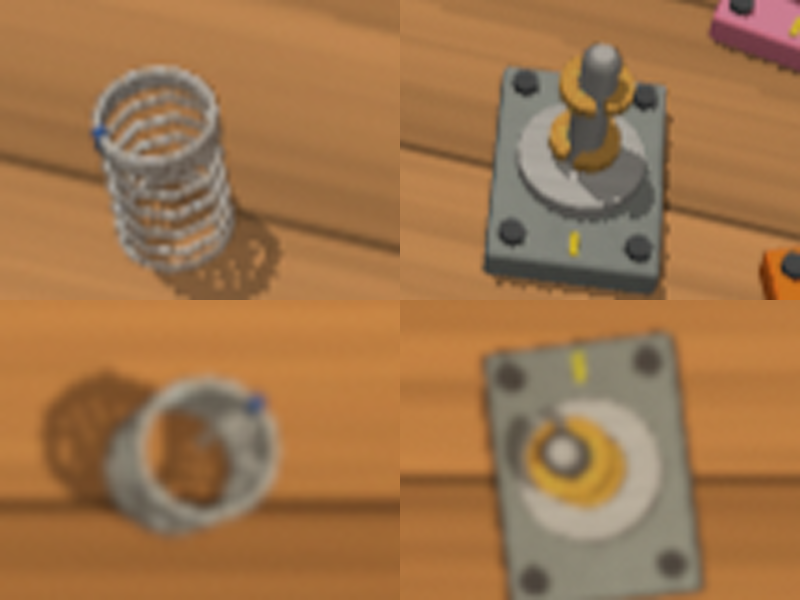

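```bash
cat >> h.py <<'E'
def proj(X,c):
    K=np.array(c['K']);q=(np.atleast_2d(X)-np.array(c['origin']))@rot(c); q=q@K.T; return q[:,:2]/q[:,2:]
def fitc(q):
    A=np.c_[2*q,np.ones(len(q))];s=np.linalg.lstsq(A,(q**2).sum(1),rcond=None)[0];return s[:2],np.sqrt(s[2]+s[:2]@s[:2])
E
python3 - <<'E'
from h import *
for n in('scene','top'):
    I=cv2.imread(f'pics/{n}0.png');P=np.load(f'pics/{n}P.npy');c=vision.camera_params(n)
    h=cv2.cvtColor(I,cv2.COLOR_BGR2HSV).astype(int)
    near=lambda x,y,r:np.hypot(P[...,0]-x,P[...,1]-y)<r
    m=near(.546,-.182,.03)&(P[...,2]>.06)&(P[...,2]<.08);q=P[m][:,:2]
    ce,r=cv2.minEnclosingCircle(q.astype(np.float32)); print(n,'spring enc',ce,r,'fit',fitc(q),len(q),P[m][:,2].max())
    b=near(.546,-.182,.04)&(h[...,0]>95)&(h[...,0]<130)&(h[...,1]>90)&(P[...,2]>.03)
    bb=P[b].mean(0);print('blue',b.sum(),bb,np.arctan2(bb[1]-ce[1],bb[0]-ce[0]))
    m=near(.535,.1,.03)&(P[...,2]>.103);print('rodtop',m.sum(),P[m].mean(0),P[m][:,2].max())
    m=near(.535,.1,.03)&(P[...,2]>.08)&(P[...,2]<.09);ce2=cv2.minEnclosingCircle(P[m][:,:2].astype(np.float32));print('collar',m.sum(),ce2,P[m][:,2].mean())
    m=near(.535,.1,.045)&(P[...,2]>.027)&(P[...,2]<.033);ce3=cv2.minEnclosingCircle(P[m][:,:2].astype(np.float32));print('seat',ce3,P[m][:,2].mean())
    y=near(.535,.1,.06)&(h[...,0]>24)&(h[...,0]<34)&(h[...,1]>150)&(P[...,2]<.025);yy=P[y].mean(0);print('yellow',y.sum(),yy,np.arctan2(yy[1]-ce3[0][1],yy[0]-ce3[0][0]))
    # unwrapped collars
    x0,y0=.5345,.1005
    for zz in (.086,.044):
        a=np.radians(np.arange(-110,111,4)); 
        for r in (.0115,.014,):
            uv=proj(np.c_[x0+r*np.cos(a),y0+r*np.sin(a),0*a+zz],c).astype(np.float32)
            s=cv2.remap(cv2.cvtColor(I,cv2.COLOR_BGR2HSV),uv[:,:1],uv[:,1:],1)[:,0]
            print(zz,r,' '.join(f'{int(np.degrees(t).round())}:{k[1]}' for t,k in zip(a,s) if abs(t)<1.75))
E
```

```text
scene spring enc (0.5440708994865417, -0.18027541041374207) 0.022788718342781067 fit (array([ 0.54428074, -0.17942251]), np.float64(0.020358457807168277)) 206 0.0713795040854488
blue 2 [ 0.55890045 -0.19431305  0.06994768] -0.7579721071954485
rodtop 80 [0.53600864 0.10358911 0.10747613] 0.11154022847769873
collar 171 ((0.5338057279586792, 0.10356218367815018), 0.017530126497149467) 0.08713520150873814
seat ((0.5358721017837524, 0.0928163006901741), 0.041075125336647034) 0.031247567136690614
yellow 12 [0.57805869 0.109063   0.02294458] 0.3676091468157573
0.086 0.0115 -98:172 -94:171 -90:171 -86:170 -82:170 -78:171 -74:171 -70:171 -66:171 -62:172 -58:172 -54:172 -50:172 -46:171 -42:171 -38:171 -34:171 -30:171 -26:171 -22:171 -18:172 -14:173 -10:172 -6:171 -2:171 2:171 6:171 10:171 14:167 18:159 22:115 26:51 30:25 34:32 38:54 42:95 46:131 50:144 54:152 58:156 62:153 66:154 70:151 74:143 78:137 82:130 86:121 90:113 94:105 98:93
0.086 0.014 -98:123 -94:105 -90:97 -86:90 -82:86 -78:87 -74:92 -70:106 -66:114 -62:128 -58:136 -54:133 -50:139 -46:158 -42:171 -38:159 -34:168 -30:168 -26:169 -22
[... 2327 characters left out ...]
-54:182 -50:182 -46:181 -42:181 -38:182 -34:182 -30:181 -26:181 -22:180 -18:179 -14:179 -10:178 -6:176 -2:172 2:166 6:155 10:143 14:126 18:104 22:85 26:68 30:54 34:46 38:45 42:44 46:42 50:42 54:41 58:41 62:41 66:41 70:41 74:42 78:42 82:44 86:49 90:55 94:77 98:100
0.044 0.014 -98:142 -94:141 -90:143 -86:141 -82:141 -78:142 -74:144 -70:143 -66:144 -62:144 -58:147 -54:148 -50:146 -46:148 -42:146 -38:145 -34:150 -30:152 -26:156 -22:163 -18:169 -14:176 -10:178 -6:180 -2:181 2:180 6:177 10:172 14:163 18:148 22:124 26:95 30:74 34:54 38:48 42:44 46:41 50:41 54:41 58:41 62:41 66:41 70:42 74:43 78:45 82:50 86:67 90:86 94:114 98:143<stdin>:9: RuntimeWarning: Mean of empty slice.
  ret = um.true_divide(
```

>>> {"name": "send_rows", "arguments": {"plan": [1, 29.6, -12.5, 4, 0, 0, 0, 1, 29.6, -12.5, 4, 0, 0, 0, 1, 29.6, -12.5, 4, 0, 0, 0, 1, 29.6, -12.5, 4, 0, 0, 0, 1, 29.6, -12.5, 4, 0, 0, 0, 1, 29.6, -12.5, 4, 0, 0, 0, 1, 29.6, -12.5, 4, 0, 0, 0, 1, 29.6, -12.5, 4, 0, 0, 0], "force": 40}}

```text
time_s: 0.77
eef_pos: [0.3459, -0.3418, 0.1989]
orientation: [-0.0, 0.99, 0.139, -0.0]
wrist_force: [0.7, -0.6, 0.3]
finger_gap: 1.001
grip_force: 0.0
```

>>> {"name": "send_rows", "arguments": {"plan": [1, 29.6, -12.5, 6, 0, 0, 0, 1, 29.6, -12.5, 6, 0, 0, 0, 1, 29.6, -12.5, 6, 0, 0, 0, 1, 29.6, -12.5, 6, 0, 0, 0, 1, 29.6, -12.5, 6, 0, 0, 0, 1, 29.6, -12.5, 6, 0, 0, 0, 1, 29.6, -12.5, 6, 0, 0, 0, 1, 29.6, -12.5, 6, 0, 0, 0]}}

```text
time_s: 1.43
eef_pos: [0.5459, -0.1802, 0.1507]
orientation: [-0.0, 0.99, 0.14, -0.0]
wrist_force: [0.3, 0.3, 0.8]
finger_gap: 1.003
grip_force: 0.0
```

```bash
cat >> h.py <<'E'
def rel(x,y,z):
    s=arm.sense();q=np.array(s['orientation']);M=R.from_quat(q[[1,2,3,0]]).as_matrix()
    print('t',s['time_s'],'tcp',s['eef_pos'].round(4),'F',s['wrist_force'].round(2),'T',s['ft_torque'].round(3),'gap',round(s['finger_gap'],3),'grip',s['grip_force'],'yaw',round(np.degrees(np.arctan2(M[1,0],M[0,0])),1),'tilt',(M[:,2]).round(4),'j6',s['joint_positions'][5].round(2))
    print('tool move mm',((np.array([x,y,z])-s['eef_pos'])@M*1000).round(1))
E
python3 - <<'E'
from h import *
rel(.545,-.181,.041)
# refined notch angles
for n,x0,y0 in(('scene',.5345,.1036),('top',.5357,.1016)):
    I=cv2.imread(f'pics/{n}0.png');c=vision.camera_params(n);h=cv2.cvtColor(I,cv2.COLOR_BGR2HSV)
    for zz in (.086,.044):
      for r in (.0125,.014):
        a=np.radians(np.arange(-60,61,3)); uv=proj(np.c_[x0+r*np.cos(a),y0+r*np.sin(a),0*a+zz],c).astype(np.float32)
        s=cv2.remap(h,uv[:,:1],uv[:,1:],1)[:,0,1]; print(n,zz,r,' '.join(f'{int(round(np.degrees(t)))}:{k}' for t,k in zip(a,s)))
E
```

```text
t 1.4333 tcp [ 0.5459 -0.1802  0.1507] F [0.3  0.3  0.76] T [-0.004 -0.039 -0.002] gap 1.003 grip 0.0 yaw 16.0 tilt [-6.e-04  3.e-04 -1.e+00] j6 0.77
tool move mm [ -1.    0.6 109.7]
scene 0.086 0.0125 -60:171 -57:171 -54:172 -51:172 -48:171 -45:171 -42:170 -39:170 -36:171 -33:172 -30:173 -27:173 -24:172 -21:171 -18:171 -15:171 -12:172 -9:172 -6:172 -3:172 0:166 3:158 6:137 9:97 12:57 15:47 18:39 21:52 24:96 27:137 30:154 33:164 36:173 39:172 42:172 45:172 48:172 51:171 54:172 57:172 60:173
scene 0.086 0.014 -60:172 -57:171 -54:171 -51:172 -48:172 -45:171 -42:171 -39:171 -36:171 -33:173 -30:174 -27:174 -24:172 -21:172 -18:173 -15:173 -12:173 -9:173 -6:173 -3:173 0:167 3:154 6:135 9:90 12:49 15:41 18:32 21:62 24:104 27:136 30:157 33:174 36:171 39:170 42:171 45:173 48:173 51:172 54:172 57:173 60:172
scene 0.044 0.0125 -60:171 -57:171 -54:171 -51:171 -48:171 -45:171 -42:171 -39:171 -36:163 -33:144 -30:119 -27:85 -24:59 -21:47 -18:47 -15:78 -12:110 -9:142 -6:157 -3:168 0:173 3:172 6:171 9:172 12:173 15:174 18:173 21:173 24:173 27:173 30:173 33:172 36:172 39:172 42:173 45:173 48:173 51:17
[... 869 characters left out ...]
5 24:87 27:103 30:119 33:134 36:147 39:153 42:156 45:159 48:161 51:161 54:164 57:163 60:167
top 0.044 0.0125 -60:177 -57:177 -54:175 -51:174 -48:175 -45:173 -42:172 -39:171 -36:172 -33:175 -30:174 -27:173 -24:175 -21:177 -18:179 -15:180 -12:182 -9:181 -6:181 -3:180 0:178 3:175 6:172 9:166 12:158 15:148 18:131 21:114 24:96 27:80 30:67 33:55 36:49 39:47 42:44 45:42 48:41 51:41 54:41 57:41 60:41
top 0.044 0.014 -60:152 -57:150 -54:149 -51:147 -48:144 -45:140 -42:140 -39:141 -36:141 -33:143 -30:149 -27:155 -24:159 -21:164 -18:169 -15:172 -12:176 -9:177 -6:179 -3:180 0:180 3:180 6:179 9:175 12:172 15:164 18:152 21:139 24:120 27:100 30:81 33:68 36:58 39:51 42:47 45:45 48:44 51:42 54:42 57:42 60:42
```

>>> {"name": "send_rows", "arguments": {"plan": [1, -1, 0.6, 17, 0, 0, 0, 1, 0, 0, 17, 0, 0, 0, 1, 0, 0, 17, 0, 0, 0, 1, 0, 0, 17, 0, 0, 0, 1, 0, 0, 17, 0, 0, 0, 1, 0, 0, 16, 0, 0, 0, 1, 0, 0, 8.5, 0, 0, 0, 1, 0, 0, 0, 0, 0, 0]}}

```text
time_s: 2.1
eef_pos: [0.5431, -0.1819, 0.0399]
orientation: [-0.001, 0.99, 0.139, -0.001]
wrist_force: [-0.8, -0.4, -0.1]
finger_gap: 1.0
grip_force: 0.0
```

>>> {"name": "send_rows", "arguments": {"plan": [0.4, 0, 0, 0, 0, 0, 0, 0.4, 0, 0, 0, 0, 0, 0, 0.4, 0, 0, 0, 0, 0, 0, 0.4, 0, 0, 0, 0, 0, 0, 0.4, 0, 0, 0, 0, 0, 0, 0.4, 0, 0, 0, 0, 0, 0, 0.4, 0, 0, 0, 0, 0, 0, 0.4, 0, 0, 0, 0, 0, 0], "force": 40}}

```text
time_s: 2.77
eef_pos: [0.5443, -0.1826, 0.0421]
orientation: [0.0, 0.99, 0.139, 0.0]
wrist_force: [-0.1, -0.5, 2.1]
finger_gap: 0.487
grip_force: 40.2
```

>>> {"name": "send_rows", "arguments": {"plan": [0.4, 0, 0, -5, 0, 0, 0, 0.4, 0, 0, -15, 0, 0, 0, 0.4, 0, 0, -20, 0, 0, 0, 0.4, 0, 0, -25, 0, 0, 0, 0.4, 0, 0, -25, 0, 0, 0, 0.4, 0, 0, -25, 0, 0, 0, 0.4, 0, 0, -20, 0, 0, 0, 0.4, 0, 0, -5, 0, 0, 0]}}

```text
time_s: 3.43
eef_pos: [0.545, -0.1829, 0.1852]
orientation: [0.002, 0.99, 0.14, 0.002]
wrist_force: [0.1, -0.2, -1.0]
finger_gap: 0.488
grip_force: 40.7
```

>>> {"name": "send_rows", "arguments": {"plan": [0.4, 4, -16, 0, 0, 0, 0, 0.4, 9, -36, 0, 0, 0, 0, 0.4, 10, -40, 0, 0, 0, 0, 0.4, 10, -40, 0, 0, 0, 0, 0.4, 10, -40, 0, 0, 0, 0, 0.4, 10, -40, 0, 0, 0, 0, 0.4, 10, -40, 0, 0, 0, 0, 0.4, 6, -24, 0, 0, 0, 0]}}

```text
time_s: 4.1
eef_pos: [0.533, 0.1055, 0.1808]
orientation: [-0.001, 0.99, 0.14, -0.001]
wrist_force: [0.0, 0.9, -0.6]
finger_gap: 0.486
grip_force: 40.8
```

>>> {"name": "send_rows", "arguments": {"plan": [0.4, 0, 0, 0, 0, 0, -7, 0.4, 0, 0, 0, 0, 0, -7, 0.4, 0, 0, 0, 0, 0, -7, 0.4, 0, 0, 0, 0, 0, -7, 0.4, 0, 0, 0, 0, 0, -7, 0.4, 0, 0, 0, 0, 0, -7, 0.4, 0, 0, 0, 0, 0, -7, 0.4, 0, 0, 0, 0, 0, -7]}}

```text
time_s: 4.77
eef_pos: [0.5337, 0.1019, 0.1806]
orientation: [-0.001, 0.807, 0.59, -0.001]
wrist_force: [-0.3, -0.1, -1.1]
finger_gap: 0.483
grip_force: 40.9
```

>>> {"name": "send_rows", "arguments": {"plan": [0.4, 0, 0, 0, 0, 0, -6, 0.4, 0, 0, 0, 0, 0, 0, 0.4, 0, 0, 0, 0, 0, 0, 0.4, 0, 0, 0, 0, 0, 0, 0.4, 0, 0, 0, 0, 0, 0, 0.4, 0, 0, 0, 0, 0, 0, 0.4, 0, 0, 0, 0, 0, 0, 0.4, 0, 0, 0, 0, 0, 0]}}

```text
time_s: 5.43
eef_pos: [0.5342, 0.1019, 0.1818]
orientation: [-0.0, 0.777, 0.629, -0.0]
wrist_force: [-0.5, -0.2, -0.8]
finger_gap: 0.488
grip_force: 40.9
```

Run:
```python
from h import *
rel(.535,.1025,.175)
p,d,c=cam('scene');save('scene',p,d,'scene1');P=pts(d,c);x0,y0=.535,.1025
e=arm.sense()['eef_pos'];ez=e[2]-.0421
m=(np.hypot(P[...,0]-e[0],P[...,1]-e[1])<.035)
for lo,hi in((ez-.003,ez+.008),(ez+.008,ez+.03),(.082,.09),(.1,.112)):
    q=P[m&(P[...,2]>lo)&(P[...,2]<hi)];print(round(lo,3),len(q),cv2.minEnclosingCircle(q[:,:2].astype(np.float32)) if len(q)>2 else '',fitc(q[:,:2]) if len(q)>5 else '')
p2,d2,c2=cam('top')
u,v=proj([x0,y0,.12],c)[0].astype(int);u2,v2=proj([x0,y0,.15],c2)[0].astype(int)
a=cv2.resize(p[v-75:v+75,u-50:u+50],(400,600),interpolation=2);b=cv2.resize(p2[v2-60:v2+60,u2-40:u2+40],(400,600),interpolation=2)
cv2.imwrite('pics/crop2.png',np.hstack([a,b]));print(u,v,u2,v2)
```

```text
t 5.4333 tcp [0.5342 0.1019 0.1818] F [-0.48 -0.24 -0.82] T [-0.049 -0.03   0.002] gap 0.488 grip 40.852194684921415 yaw 78.0 tilt [-0.  0. -1.] j6 0.18
tool move mm [0.8 0.6 6.8]
0.137 110 ((0.5336604118347168, 0.10404863208532333), 0.021845927461981773) (array([0.53288557, 0.1036316 ]), np.float64(0.019970651309395262))
0.148 162 ((0.5330890417098999, 0.10367558151483536), 0.022187741473317146) (array([0.53261218, 0.10364334]), np.float64(0.020036051941346573))
0.082 168 ((0.5341021418571472, 0.10374725610017776), 0.016962526366114616) (array([0.5338289 , 0.10348252]), np.float64(0.013430887287413594))
0.1 90 ((0.5342307686805725, 0.10371853411197662), 0.008787923492491245) (array([0.53523773, 0.1036452 ]), np.float64(0.006111993332718385))
399 240 247 228
```

View pics/crop2.png

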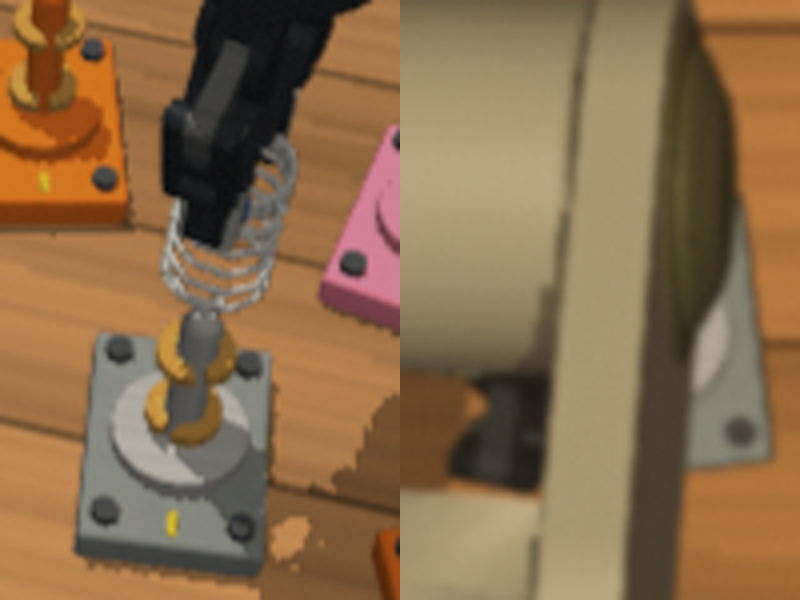

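The scene view (rod at crop (200,330), spring just above it) shows the spring upright in the fingers and centred to about 1 mm, with the blue mark roughly toward the camera. I'll lower it over the rod end, stopping short of the collar.

>>> {"name": "send_rows", "arguments": {"plan": [0.4, 0.4, 0.7, 6, 0, 0, 0, 0.4, 0, 0, 8, 0, 0, 0, 0.4, 0, 0, 8, 0, 0, 0, 0.4, 0, 0, 8, 0, 0, 0, 0.4, 0, 0, 8, 0, 0, 0, 0.4, 0, 0, 7, 0, 0, 0, 0.4, 0, 0, 4, 0, 0, 0, 0.4, 0, 0, 0, 0, 0, 0]}}

```text
time_s: 6.2
eef_pos: [0.5345, 0.1021, 0.1317]
orientation: [-0.001, 0.777, 0.63, -0.001]
wrist_force: [0.4, 0.7, -0.8]
finger_gap: 0.489
grip_force: 40.9
```

>>> {"name": "send_rows", "arguments": {"plan": [0.4, 0, 0, 1, 0, 0, 0, 0.4, 0, 0, 1, 0, 0, 0, 0.4, 0, 0, 1, 0, 0, 0, 0.4, 0, 0, 1, 0, 0, 0, 0.4, 0, 0, 1, 0, 0, 0, 0.4, 0, 0, 1, 0, 0, 0, 0.4, 0, 0, 0, 0, 0, 0, 0.4, 0, 0, 0, 0, 0, 0]}}

```text
time_s: 6.87
eef_pos: [0.535, 0.1021, 0.1268]
orientation: [-0.0, 0.777, 0.63, -0.0]
wrist_force: [-0.2, 0.1, -2.3]
finger_gap: 0.481
grip_force: 40.9
```

Run:
```python
from h import *
rel(.535,.1025,.127)
p,d,c=cam('scene')
u,v=proj([.535,.1025,.10],c)[0].astype(int)
cv2.imwrite('pics/crop3.png',cv2.resize(p[v-45:v+45,u-60:u+60],(800,600),interpolation=2))
rel(.535,.1025,.127)
```

```text
t 6.8667 tcp [0.535  0.1021 0.1268] F [-0.23  0.13 -2.26] T [ 0.02   0.019 -0.022] gap 0.481 grip 40.850943507102784 yaw 78.0 tilt [-0.  0. -1.] j6 0.18
tool move mm [ 0.4 -0.1 -0.2]
t 6.9167 tcp [0.535  0.1021 0.1268] F [-0.46  0.03 -1.03] T [ 0.024  0.064 -0.013] gap 0.486 grip 40.85082269495615 yaw 78.0 tilt [ 1.e-04  0.e+00 -1.e+00] j6 0.18
tool move mm [ 0.4 -0.1 -0.2]
```

View pics/crop3.png

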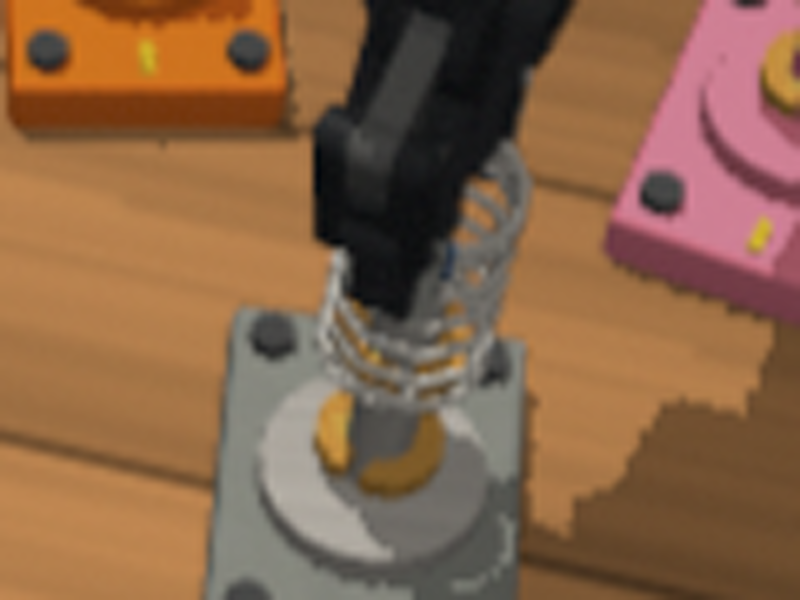

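The spring is on the rod with its foot at the upper collar. Its wall surrounds the collar evenly. Now a light press.

>>> {"name": "send_rows", "arguments": {"plan": [0.4, 0, 0, 1, 0, 0, 0, 0.4, 0, 0, 1, 0, 0, 0, 0.4, 0, 0, 1, 0, 0, 0, 0.4, 0, 0, 1, 0, 0, 0, 0.4, 0, 0, 1, 0, 0, 0, 0.4, 0, 0, 0, 0, 0, 0, 0.4, 0, 0, 0, 0, 0, 0, 0.4, 0, 0, 0, 0, 0, 0]}}

```text
time_s: 7.58
eef_pos: [0.535, 0.1021, 0.1219]
orientation: [0.0, 0.777, 0.63, 0.0]
wrist_force: [0.1, 0.2, -1.2]
finger_gap: 0.481
grip_force: 40.9
```

```bash
python3 -c "
from h import *
rel(.535,.1025,.1)"
```

```text
t 7.5833 tcp [0.535  0.1021 0.1219] F [ 0.08  0.25 -1.19] T [ 0.059 -0.027 -0.015] gap 0.481 grip 40.850513522018446 yaw 78.0 tilt [ 1.e-04  0.e+00 -1.e+00] j6 0.18
tool move mm [ 0.3 -0.1 21.9]
```

>>> {"name": "send_rows", "arguments": {"plan": [0.4, 0, 0, 1, 0, 0, 0, 0.4, 0, 0, 1, 0, 0, 0, 0.4, 0, 0, 1, 0, 0, 0, 0.4, 0, 0, 1, 0, 0, 0, 0.4, 0, 0, 0, 0, 0, 0, 0.4, 0, 0, 0, 0, 0, 0, 0.4, 0, 0, 0, 0, 0, 0, 0.4, 0, 0, 0, 0, 0, 0]}}

```text
time_s: 8.25
eef_pos: [0.535, 0.1021, 0.1178]
orientation: [0.0, 0.777, 0.63, 0.0]
wrist_force: [0.5, -0.4, -1.3]
finger_gap: 0.485
grip_force: 40.9
```

>>> {"name": "send_rows", "arguments": {"plan": [0.4, 0, 0, 1, 0, 0, 0, 0.4, 0, 0, 1, 0, 0, 0, 0.4, 0, 0, 1, 0, 0, 0, 0.4, 0, 0, 1, 0, 0, 0, 0.4, 0, 0, 0, 0, 0, 0, 0.4, 0, 0, 0, 0, 0, 0, 0.4, 0, 0, 0, 0, 0, 0, 0.4, 0, 0, 0, 0, 0, 0]}}

```text
time_s: 8.92
eef_pos: [0.535, 0.1021, 0.1139]
orientation: [0.0, 0.777, 0.63, 0.0]
wrist_force: [0.0, -0.5, -1.0]
finger_gap: 0.487
grip_force: 40.9
```

```bash
python3 -c "
from h import *
rel(.535,.1025,.1)"
```

```text
t 8.9167 tcp [0.535  0.1021 0.1139] F [ 0.03 -0.47 -1.02] T [-0.017 -0.027 -0.017] gap 0.487 grip 40.85055684085091 yaw 78.0 tilt [ 1.e-04  0.e+00 -1.e+00] j6 0.18
tool move mm [ 0.3 -0.1 13.9]
```

No resistance, and the foot is 14 mm below the upper collar's contact height, so the tang is through. I'll descend between the collars and turn clockwise about 38° toward the lower notch (measured at about −21°).

>>> {"name": "send_rows", "arguments": {"plan": [0.4, 0, 0, 3, 0, 0, 0, 0.4, 0, 0, 3, 0, 0, 0, 0.4, 0, 0, 3, 0, 0, 0, 0.4, 0, 0, 3, 0, 0, 6, 0.4, 0, 0, 3, 0, 0, 7, 0.4, 0, 0, 3, 0, 0, 7, 0.4, 0, 0, 2, 0, 0, 7, 0.4, 0, 0, 0, 0, 0, 7]}}

```text
time_s: 9.58
eef_pos: [0.5347, 0.1022, 0.093]
orientation: [-0.0, 0.928, 0.372, -0.001]
wrist_force: [-0.4, 0.0, -1.7]
finger_gap: 0.489
grip_force: 40.8
```

>>> {"name": "send_rows", "arguments": {"plan": [0.4, 0, 0, 0, 0, 0, 4, 0.4, 0, 0, 2, 0, 0, 0, 0.4, 0, 0, 1, 0, 0, 0, 0.4, 0, 0, 1, 0, 0, 0, 0.4, 0, 0, 1, 0, 0, 0, 0.4, 0, 0, 0, 0, 0, 0, 0.4, 0, 0, 0, 0, 0, 0, 0.4, 0, 0, 0, 0, 0, 0]}}

```text
time_s: 10.25
eef_pos: [0.535, 0.1021, 0.0888]
orientation: [0.0, 0.94, 0.342, 0.0]
wrist_force: [0.3, -0.6, -0.9]
finger_gap: 0.486
grip_force: 40.8
```

```bash
python3 -c "
from h import *
rel(.535,.1025,.0721)"
```

```text
t 10.25 tcp [0.535  0.1021 0.0888] F [ 0.26 -0.58 -0.85] T [0.034 0.003 0.018] gap 0.486 grip 40.8208603469393 yaw 40.0 tilt [ 1.e-04  0.e+00 -1.e+00] j6 0.85
tool move mm [ 0.2 -0.3 16.7]
```

Press 8 mm (about 5 N at most if it snags).

>>> {"name": "send_rows", "arguments": {"plan": [0.4, 0, 0, 2, 0, 0, 0, 0.4, 0, 0, 2, 0, 0, 0, 0.4, 0, 0, 1, 0, 0, 0, 0.4, 0, 0, 1, 0, 0, 0, 0.4, 0, 0, 1, 0, 0, 0, 0.4, 0, 0, 0, 0, 0, 0, 0.4, 0, 0, 0, 0, 0, 0, 0.4, 0, 0, 0, 0, 0, 0]}}

```text
time_s: 10.92
eef_pos: [0.535, 0.1021, 0.0819]
orientation: [0.0, 0.94, 0.342, 0.0]
wrist_force: [-0.5, -0.7, -0.9]
finger_gap: 0.488
grip_force: 40.8
```

```bash
python3 -c "
from h import *
rel(.535,.1025,.0721)"
```

```text
t 10.9167 tcp [0.535  0.1021 0.0819] F [-0.46 -0.75 -0.9 ] T [ 0.005 -0.012 -0.049] gap 0.488 grip 40.82061371511372 yaw 40.0 tilt [ 1.e-04  0.e+00 -1.e+00] j6 0.85
tool move mm [ 0.2 -0.3  9.8]
```

>>> {"name": "send_rows", "arguments": {"plan": [0.4, 0, 0, 1, 0, 0, 0, 0.4, 0, 0, 1, 0, 0, 0, 0.4, 0, 0, 1, 0, 0, 0, 0.4, 0, 0, 1, 0, 0, 0, 0.4, 0, 0, 0, 0, 0, 0, 0.4, 0, 0, 0, 0, 0, 0, 0.4, 0, 0, 0, 0, 0, 0, 0.4, 0, 0, 0, 0, 0, 0]}}

```text
time_s: 11.58
eef_pos: [0.535, 0.1021, 0.0778]
orientation: [0.0, 0.94, 0.342, 0.0]
wrist_force: [0.1, -0.0, -1.0]
finger_gap: 0.485
grip_force: 40.8
```

>>> {"name": "send_rows", "arguments": {"plan": [0.4, 0, 0, 1, 0, 0, 0, 0.4, 0, 0, 1, 0, 0, 0, 0.4, 0, 0, 1, 0, 0, 0, 0.4, 0, 0, 0, 0, 0, 0, 0.4, 0, 0, 0, 0, 0, 0, 0.4, 0, 0, 0, 0, 0, 0, 0.4, 0, 0, 0, 0, 0, 0, 0.4, 0, 0, 0, 0, 0, 0]}}

```text
time_s: 12.25
eef_pos: [0.535, 0.1021, 0.0748]
orientation: [-0.0, 0.94, 0.342, 0.0]
wrist_force: [0.2, 0.3, -0.5]
finger_gap: 0.485
grip_force: 40.8
```

```bash
python3 -c "
from h import *
rel(.535,.1025,.0721)"
```

```text
t 12.25 tcp [0.535  0.1021 0.0748] F [ 0.19  0.29 -0.47] T [ 0.008  0.009 -0.07 ] gap 0.485 grip 40.82607160380576 yaw 40.0 tilt [ 0.  0. -1.] j6 0.85
tool move mm [ 0.2 -0.3  2.7]
```

>>> {"name": "send_rows", "arguments": {"plan": [0.4, 0, 0, 1, 0, 0, 0, 0.4, 0, 0, 1, 0, 0, 0, 0.4, 0, 0, 1, 0, 0, 0, 0.4, 0, 0, 0.5, 0, 0, 0, 0.4, 0, 0, 0, 0, 0, 0, 0.4, 0, 0, 0, 0, 0, 0, 0.4, 0, 0, 0, 0, 0, 0, 0.4, 0, 0, 0, 0, 0, 0]}}

```text
time_s: 12.92
eef_pos: [0.535, 0.1022, 0.0714]
orientation: [0.0, 0.94, 0.342, 0.0]
wrist_force: [0.7, 1.3, 3.1]
finger_gap: 0.484
grip_force: 41.1
```

>>> {"name": "send_rows", "arguments": {"plan": [0.4, 0, 0, 1, 0, 0, 0, 0.4, 0, 0, 1, 0, 0, 0, 0.4, 0, 0, 0, 0, 0, 0, 0.4, 0, 0, 0, 0, 0, 0, 0.4, 0, 0, 0, 0, 0, 0, 0.4, 0, 0, 0, 0, 0, 0, 0.4, 0, 0, 0, 0, 0, 0, 0.4, 0, 0, 0, 0, 0, 0]}}

```text
time_s: 13.58
eef_pos: [0.535, 0.1021, 0.0693]
orientation: [-0.0, 0.94, 0.342, 0.0]
wrist_force: [-1.7, 1.7, 4.8]
finger_gap: 0.485
grip_force: 41.4
```

```bash
python3 -c "
from h import *
rel(.535,.1025,.0721)"
```

```text
t 13.5833 tcp [0.535  0.1021 0.0693] F [-1.72  1.68  4.75] T [ 0.135  0.221 -0.003] gap 0.485 grip 41.38898630226322 yaw 40.0 tilt [ 1.e-04  0.e+00 -1.e+00] j6 0.85
tool move mm [ 0.2 -0.3 -2.8]
```

Run:
```python
from h import *
p,d,c=cam('scene')
u,v=proj([.535,.1025,.06],c)[0].astype(int)
cv2.imwrite('pics/crop4.png',cv2.resize(p[v-36:v+36,u-48:u+48],(800,600),interpolation=2))
rel(.535,.1025,.0721)
```

```text
t 13.6333 tcp [0.535  0.1021 0.0694] F [-0.97  1.43  6.3 ] T [0.084 0.203 0.032] gap 0.489 grip 41.389075331280765 yaw 40.0 tilt [ 1.e-04  0.e+00 -1.e+00] j6 0.85
tool move mm [ 0.2 -0.3 -2.7]
```

View pics/crop4.png

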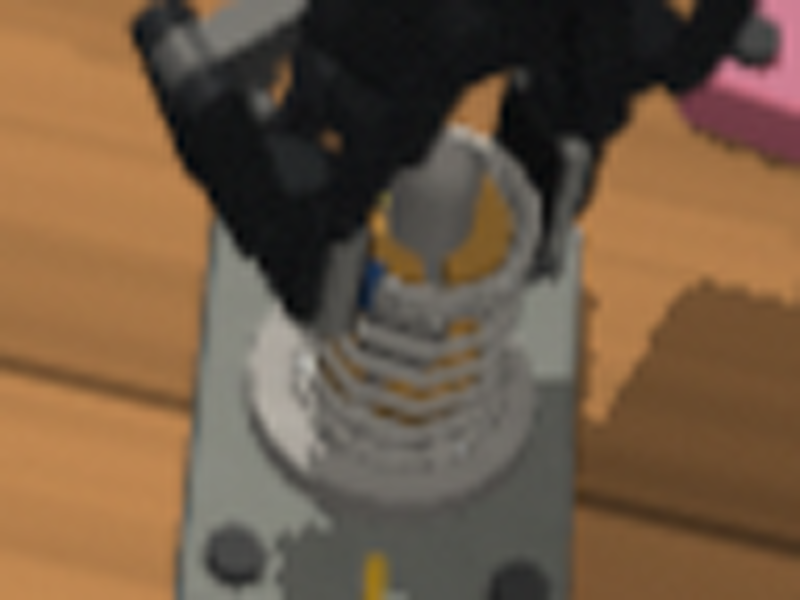

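The spring sits on the seat. The extra force fits a spring slightly compressed when gripped. I'll relax it, let go and check the height.

>>> {"name": "send_rows", "arguments": {"plan": [0.4, 0, 0, -1, 0, 0, 0, 0.4, 0, 0, -1, 0, 0, 0, 0.4, 0, 0, -1, 0, 0, 0, 0.4, 0, 0, -0.8, 0, 0, 0, 0.4, 0, 0, 0, 0, 0, 0, 0.4, 0, 0, 0, 0, 0, 0, 0.4, 0, 0, 0, 0, 0, 0, 0.4, 0, 0, 0, 0, 0, 0]}}

```text
time_s: 14.3
eef_pos: [0.535, 0.1021, 0.073]
orientation: [-0.0, 0.94, 0.342, -0.0]
wrist_force: [-0.7, -0.4, 0.3]
finger_gap: 0.486
grip_force: 41.0
```

```bash
python3 -c "
from h import *
rel(.535,.1025,.0721)"
```

```text
t 14.3 tcp [0.535  0.1021 0.073 ] F [-0.67 -0.41  0.25] T [ 0.049  0.003 -0.022] gap 0.486 grip 41.04320330698101 yaw 40.0 tilt [-1.e-04 -0.e+00 -1.e+00] j6 0.85
tool move mm [ 0.3 -0.3  0.9]
```

>>> {"name": "send_rows", "arguments": {"plan": [0.55, 0, 0, 0, 0, 0, 0, 0.65, 0, 0, 0, 0, 0, 0, 0.8, 0, 0, 0, 0, 0, 0, 0.9, 0, 0, 0, 0, 0, 0, 0.9, 0, 0, 0, 0, 0, 0, 0.9, 0, 0, 0, 0, 0, 0, 0.9, 0, 0, -4, 0, 0, 0, 0.9, 0, 0, -10, 0, 0, 0]}}

```text
time_s: 14.97
eef_pos: [0.5343, 0.1021, 0.0866]
orientation: [-0.0, 0.94, 0.342, -0.001]
wrist_force: [0.1, -1.1, -1.2]
finger_gap: 0.899
grip_force: 0.0
```

>>> {"name": "send_rows", "arguments": {"plan": [0.9, 0, 0, -20, 0, 0, 0, 0.9, 0, 0, -25, 0, 0, 0, 0.9, 0, 0, -25, 0, 0, 0, 0.9, 0, 0, -25, 0, 0, 0, 0.9, -20, 15, -20, 0, 0, 0, 0.9, -30, 20, 0, 0, 0, 0, 0.9, -30, 20, 0, 0, 0, 0, 0.9, -30, 20, 0, 0, 0, 0]}}

```text
time_s: 15.63
eef_pos: [0.4985, -0.0272, 0.2034]
orientation: [0.001, 0.939, 0.343, 0.001]
wrist_force: [1.0, 0.2, 0.1]
finger_gap: 0.901
grip_force: 0.0
```

Run:
```python
from h import *
p,d,c=cam('scene');P=pts(d,c);rel(.535,.1025,.0721)
q=P[(np.hypot(P[...,0]-.5345,P[...,1]-.1036)<.026)&(np.hypot(P[...,0]-.5345,P[...,1]-.1036)>.0175)];print('top z',np.sort(q[:,2])[-25::4].round(4))
q=q[(q[:,2]>.09)&(q[:,2]<.105)];print(cv2.minEnclosingCircle(q[:,:2].astype(np.float32)))
u,v=proj([.535,.1025,.06],c)[0].astype(int)
a=cv2.resize(p[v-36:v+36,u-48:u+48],(400,300),interpolation=2)
p,d,c=cam('top');u,v=proj([.535,.1025,.06],c)[0].astype(int);P=pts(d,c)
b=cv2.resize(p[v-36:v+36,u-48:u+48],(400,300),interpolation=2)
rr=np.hypot(P[...,0]-.5355,P[...,1]-.1016);q=P[(rr<.024)&(rr>.0175)&(P[...,2]>.09)];print('top cam',q[:,2].max(),np.median(q[:,2]))
cv2.imwrite('pics/crop5.png',np.hstack([a,b]))
```

```text
t 15.6833 tcp [ 0.4974 -0.0322  0.2032] F [ 0.81 -4.44  0.42] T [-0.133 -0.077 -0.009] gap 0.903 grip 0.0 yaw 39.9 tilt [ 5.0e-04 -2.6e-03 -1.0e+00] j6 0.58
tool move mm [115.4 -79.6 130.8]
top z [0.0987 0.0988 0.099  0.0994 0.0995 0.0998 0.1004]
((0.534156084060669, 0.10478026419878006), 0.02319612354040146)
top cam 0.10077456423698594 0.09626875282888114
```

View pics/crop5.png

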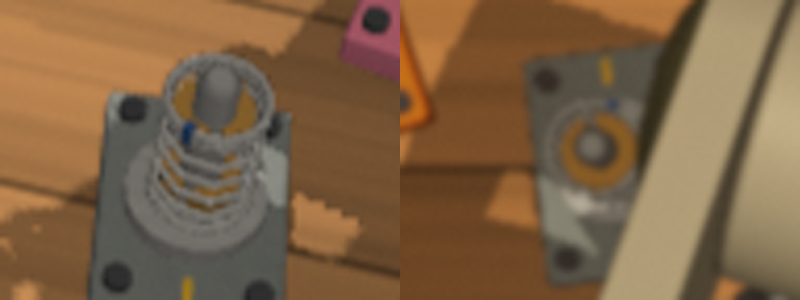

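The spring is upright and centred. The camera reads the coil top at 0.1004 m, against 0.0975 m nominal, and it read 3.9 mm high for the same spring on the bench, so the spring is fully home. I'll hold still briefly, then hand in.

>>> {"name": "send_rows", "arguments": {"plan": [0.9, 0, 0, 0, 0, 0, 0, 0.9, 0, 0, 0, 0, 0, 0, 0.9, 0, 0, 0, 0, 0, 0, 0.9, 0, 0, 0, 0, 0, 0, 0.9, 0, 0, 0, 0, 0, 0, 0.9, 0, 0, 0, 0, 0, 0, 0.9, 0, 0, 0, 0, 0, 0, 0.9, 0, 0, 0, 0, 0, 0]}}

```text
time_s: 16.4
eef_pos: [0.499, -0.0259, 0.202]
orientation: [-0.0, 0.94, 0.342, -0.0]
wrist_force: [-0.5, -0.3, 0.1]
finger_gap: 0.897
grip_force: 0.0
```

```bash
python3 -c "
from h import *
print(ticket.close_job())"
```

```text
the job is handed in; nothing more can be done
None
```

The spring is fully home on the grey clamp's seat, upright and released; neither collar snagged the tang, the knob, bush and tin were left alone, and the job was handed in at about 16 s (no verdict was shown).

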